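# Fit the test adapter to the board tester and code it

## Task

Set up the board tester: swing its clamp fully aside, seat the test adapter fully down on the two guide pins of the deck, and swing the clamp fully closed over its front flange to lock it. Last of all, because it makes the adapter live, plug the wide coding plug from the rack fully into the socket in the sloping front panel. Leave the narrow plug in the rack and do not knock the other things about.

Things in the scene. Friction and masses are not known exactly. Their poses are not given: they have to be found in the camera images.
- tester: Board tester, fixed, a grey desk-shaped case 210 mm deep (x), 191 mm wide (y). Origin on the table under its centre, x to its back, y to its left, z up. Flat aluminium deck at z = 72 mm, from x = -29 to 105 mm, between black cheeks 3 mm higher at y = -89 and +90 mm. In front of the deck the panel slopes down at 30 degrees to z = 28 mm at x = -105 mm.
- seat (a point): Point on the tester's deck (tester x = 53 mm) midway between the two guide pins, where the adapter's origin belongs; axes as the tester's. The pins are upright steel, bullet-nosed: diameter 14 mm at y = +65 mm and 10 mm at y = -65 mm from here, 30 mm high, tapered over the top 12 mm.
- swing_clamp (a joint): Angle of the tester's swing clamp about its upright pivot: 0 closed (arm points to the tester's +x, over the seat), growing anticlockwise seen from above to 1.65 rad fully aside (arm points to the tester's +y). Stays where left. Steel arm 18 mm wide, reaching 46 mm from the pivot, underside 13.5 mm above the deck: it passes over an adapter's 12 mm flange only if that is fully down.
- clamp_pivot (a point): Point on the deck in the axis of the swing clamp (tester x = -12 mm, y = 0); axes as the tester's.
- clamp_knob (a point): Grip point of the clamp's knob, an upright black cylinder of diameter 17 mm on the arm, 36 mm from the pivot axis. It rises from 21.5 to 58.5 mm above the deck; this point is on its axis, 43.5 mm above the deck. Moves with the arm.
- test_adapter: Test adapter, loose, 0.4 kg. Origin centre of underside; x to its back, y left, z up. Grey plate 90 x 160 x 12 mm (x, y, z); pin holes at x = 0: 16.5 mm at y = +65, 12.5 mm at y = -65 mm. Black housing x -5..44, y -49..49 mm, top z = 40 mm; the plate before it is the flange. Handle: bar along y at x = 14 mm, 16 mm thick, z 63..79 mm, open below between posts at y = -38 and 38 mm.
- socket: Socket in the right half of the tester's sloping panel. Origin in the panel face at its centre; z out of the panel (30 degrees from vertical, leaning to the tester's front), x up the slope, y to the tester's left. Two holes 23 mm deep, 14.5 mm wide in x: 26.5 mm long in y at y = +16 mm, 16.5 mm long at y = -18 mm. A thin black frame, 49 x 82 mm, is drawn round it.
- wide_plug: Wide coding plug, loose, 90 g: flange 30 x 70 x 6 mm, body 24 x 64 mm up to z = 24, grip fin 14 mm thick (x), 46 mm wide (y), z 24..62 mm. Origin centre of the flange's underside; z up along the plug. Below it two brass blades 20 mm long, 12 mm thick, ends tapered: 24 mm wide at y = +16, 14 mm wide at y = -18 mm. Fully in, its frame coincides with the socket's.
- narrow_plug: Narrow coding plug, for another adapter: flange 30 x 44 mm, one brass blade, fin 28 mm wide, otherwise like the wide one; to be left in the rack. Origin at the centre of its flange's underside.
- plug_rack: Fixed grey plug rack 46 x 178 x 34 mm (x, y, z), origin in the centre of its underside. Two pockets 19 x 61 mm, 27 mm deep, at y = -44 and +44 mm; a plug stands loosely in each, its flange on the rack's top.
- solder_reel: Reel of solder wire standing on its flange, diameter 60 mm, 38 mm high; a bystander. Origin under its centre.
- flush_cutters: Flush cutters lying flat, 52 x 128 x 12 mm; a bystander. Origin under the centre.
- calliper: Digital calliper lying flat, 68 x 233 x 16 mm; a bystander. Origin under the centre.

How it is judged:
On the way, in this order (a step that is already met when the one before it is completed fails the run):
1. the clamp is swung fully aside (value of joint swing_clamp above 1.3 rad), for 0.1 s.
2. the adapter is seated flat on the deck, over both guide pins (horizontal distance between test_adapter and seat below 0.004 m and z of test_adapter in the frame of seat below 0.0025 m and angle between the y axis of test_adapter and the y axis of tester, either way round below 0.05 rad and angle between test_adapter's own z axis and vertical below 0.035 rad), for 0.2 s.
3. the clamp is closed over the seated adapter (all of step 2 and value of joint swing_clamp below 0.3 rad), for 0.2 s.
4. the wide plug is fully in the socket (distance between wide_plug and socket below 0.005 m and z of wide_plug in the frame of socket below 0.003 m and angle between the z axis of wide_plug and the z axis of socket, either way round below 0.07 rad and angle between the y axis of wide_plug and the y axis of socket, either way round below 0.07 rad), for 0.2 s.
At the end, for the whole second after the job is handed in: Adapter flat on the deck over both pins (4 mm sideways, 2.5 mm height, 0.05 rad), clamp closed over its flange (under 0.3 rad), wide plug fully in the socket (flange within 3 mm of the panel, 5 mm off centre, 0.07 rad); both at rest (all of step 3 and all of step 4 and linear speed of each of wide_plug, test_adapter below 0.02 m/s); the robot touches nothing.
It fails at once if the narrow plug is taken out of the rack or moved more than 20 mm (distance of narrow_plug from where it was at the start of the episode above 0.02 m).
It fails at once if the solder reel, the flush cutters or the calliper is moved more than 40 mm (distance of any of solder_reel, flush_cutters, calliper from where it was at the start of the episode above 0.04 m).
It also fails if it takes over 72 s, if anything falls off the work surface, if the arm or the gripper's body presses on something with over 40 N, if the wrist force passes 120 N, or if a joint passes its speed limit or range.

## Robot

A 6-joint arm with a two-finger parallel gripper is mounted at the origin on a cart in front of the work surface, level with it; the furniture and walls round the work are solid. World frame = base frame: x ahead of the robot, y to its left, z up, the work surface at z = 0. Lengths are in m, angles in rad, forces in N, time in s.
With the tool pointing down it reaches from about 0.425 to 0.95 m from the base axis. Payload 3.5 kg.
Tool frame: the origin (TCP) lies between the finger pads; the fingertips stand 19 mm ahead of it and the grasp point (between the pads) is the TCP; z points along the fingers, y is the line along which they close (so a half turn about z gives the same grasp; the last joint's range is limited). The gripper opens to 85 mm and grips with 20 to 120 N. Pads are 22 mm wide; open, the fingers measure 114 mm over their backs; the gripper's body (76 mm by 85 mm) begins 54 mm behind the grasp point. The pads swing forward as they close: fully open they stand 13 mm farther back than shut.
Start: joints at [1.073, 0.286, 1.577, -0, 1.279, -0.15], TCP at [0.23, 0.635, 0.25] pointing down, gripper open.
Joint ranges: [-2.77, 2.77], [-0.9, 2.22], [0.21, 2.48], [-1.53, 4.67], [0.24, 2.81], [-2.84, 2.84]. Speed limits (rad/s): [2.79, 2.79, 3.14, 3.14, 3.14, 3.14].

## Interface

Orientations are given as a unit quaternion [x, y, z, w].
In Python, from plant import monitor, eyes, ctrl gives the robot as it stands.
- The arm moves only by the shell command python3 -m handwheel 'ROWS' [FORCE]. ROWS is JSON, a list of rows, each a list of 7 numbers: the shift along the tool's x, y, z in units of 40 cm (1.0 is 40 cm), then the turn, a rotation vector about the tool's x, y, z in units of pi rad (1.0 is pi rad), then the opening, from -1 (shut) to 1 (fully open). A call has 1 to 12 rows; each row is the pose to reach, as a shift and turn from the pose commanded when the call began, along the tool's axes at that moment, turning the shorter way round; what a row does not reach only later rows make up. A row lasts 1/8 s, in which the tool goes at most 62.5 mm and 10.7 degrees, less where a joint would pass 70% of its speed; a pose out of reach is approached as far as the arm can. A call with a number of a shift or a turn outside -1 to 1 is refused whole. A call with a gripper value outside its range is refused whole. The fingers move at their own pace and stop on an object; FORCE is the grip in N (left out, the last holds). Time passes only in rows, so rows that repeat a pose let the fingers close. It gives the time, the measured TCP pose, the force, the opening and the grip force at its end, in the units of the state.
- monitor.get_state(): the state, without advancing time (a new reading comes with each control period).
- eyes.read_camera(name): name is "scene" or "top"; returns the picture (480x640x3 uint8, red, green, blue); there is no depth.
- eyes.camera_params(name): a dict with "K" (3x3 intrinsics, pixels), "R" (3x3) and "t" (3): a world point X has camera coordinates R X + t. Camera axes: x right, y down, z forward; pixel columns grow to the right and rows downward; lengths in m; the calibration is good to about 2 mm. A picture is of the moment at which its call begins. camera_params takes no time and is no camera call.
- ctrl.sign_off(): hands the job in; it is judged then, once.
The state is a dict: "time": time; "qpos": joint angles; "dq": joint speeds; "joint_efforts": joint torques, N m; "eef_pos": TCP position; "tcp_rot": TCP orientation; "contact_force": force on the tool from outside, world axes, zero at the start; "wrist_torque": the same for the moment, N m; "opening": opening from 0.0 (shut) to 1.0 (fully open); "finger_force": force on a finger pad.
Only numpy, scipy, OpenCV 4.12 (cv2) and the standard library are available. Lean on these libraries where they do the work, as an engineer would, in place of code of your own. Each camera call takes 0.05 s, during which the arm holds its last target. There are 200 camera calls.

## Working session

There is one attempt and no reset: what is moved stays moved. The work goes in short steps, Python scripts to look and compute and a shell command to move; the robot and the scene stay as the last step left them, time stands still between calls to the robot, and variables do not carry over. Pictures are saved under pics/ and viewed, at most 10 in all, crops included, and the job is handed in when it is done.

```bash
mkdir -p pics; ls; python3 - <<'E'
from plant import monitor, eyes, ctrl
import cv2, numpy as np
s=monitor.get_state(); print(s)
for n in ("scene","top"):
    im=eyes.read_camera(n); cv2.imwrite(f"pics/{n}0.png",im[:,:,::-1]); p=eyes.camera_params(n)
    print(n,{k:np.round(v,4).tolist() for k,v in p.items()})
E
```

```text
pics
{'time': 0.0, 'qpos': array([ 1.07299836e+00,  2.87197037e-01,  1.57818423e+00, -7.65738511e-06,
        1.27860061e+00, -1.50009832e-01]), 'dq': array([-0.00032794,  0.00024839, -0.00087556, -0.00152671,  0.00096925,
        0.00146662]), 'joint_efforts': array([-6.86794592e-04, -4.05977511e+01, -2.92628235e+01, -1.81202149e-04,
        5.71057841e-03, -2.06579458e-06]), 'eef_pos': array([0.22973557, 0.63404695, 0.24892229]), 'tcp_rot': array([ 1.73017775e-01,  9.84917978e-01, -1.13365944e-03, -3.76734705e-04]), 'contact_force': array([-0.62735651,  0.70706222,  0.98614963]), 'wrist_torque': array([ 0.00167197, -0.01956192, -0.04677656]), 'finger_force': 0.0, 'opening': 0.9998687289181074}
scene {'K': [[506.1364, 0.0, 321.6246], [0.0, 506.1364, 242.8704], [0.0, 0.0, 1.0]], 'R': [[0.5848, -0.8112, 0.0016], [-0.364, -0.2642, -0.8931], [0.7249, 0.5217, -0.4498]], 't': [-0.1798, 0.2822, 0.6481]}
top {'K': [[466.0279, 0.0, 310.4751], [0.0, 466.0279, 246.1418], [0.0, 0.0, 1.0]], 'R': [[-0.0293, -0.9994, 0.0179], [-0.985, 0.0258, -0.1703], [0.1698, -0.0226, -0.9852]], 't': [0.117, 0.5135, 1.076]}
```

View pics/scene0.png

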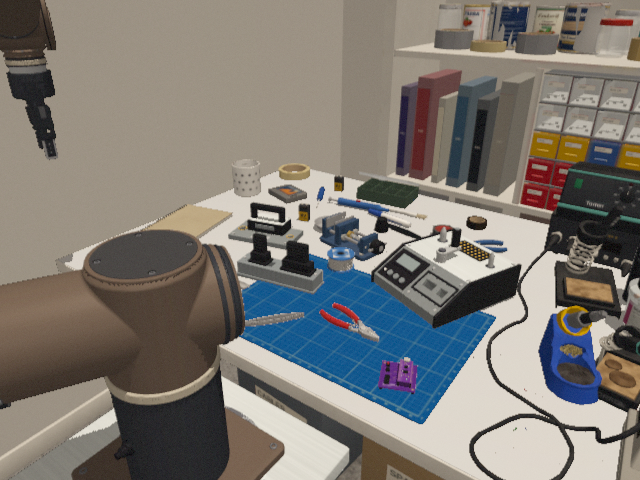

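View pics/top0.png

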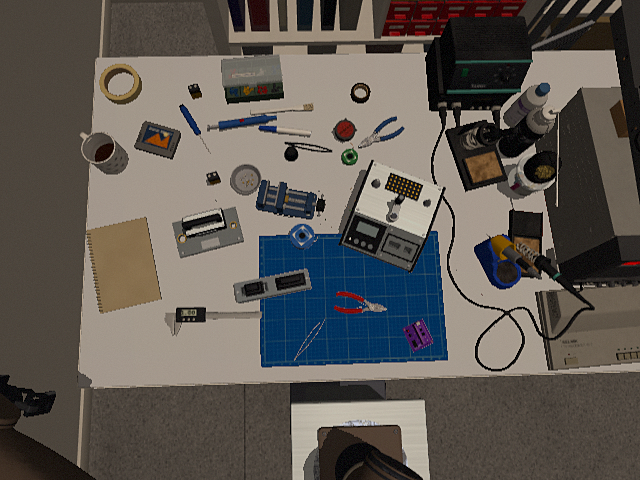

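The scene view shows the adapter at (268,222), the rack with two plugs at (280,265), and the tester at (447,272). In the top view they are at (208,232), (272,285) and (393,215), with the reel at (302,236), cutters at (358,304) and calliper at (210,317). I'll enlarge them next.

```bash
python3 - <<'E'
import cv2
a=cv2.imread("pics/top0.png"); 
cv2.imwrite("pics/topA.png",cv2.resize(a[155:275,330:450],None,fx=5,fy=5,interpolation=cv2.INTER_CUBIC))
cv2.imwrite("pics/topB.png",cv2.resize(a[195:310,165:325],None,fx=5,fy=5,interpolation=cv2.INTER_CUBIC))
E
```

```text
(no output)
```

View pics/topA.png

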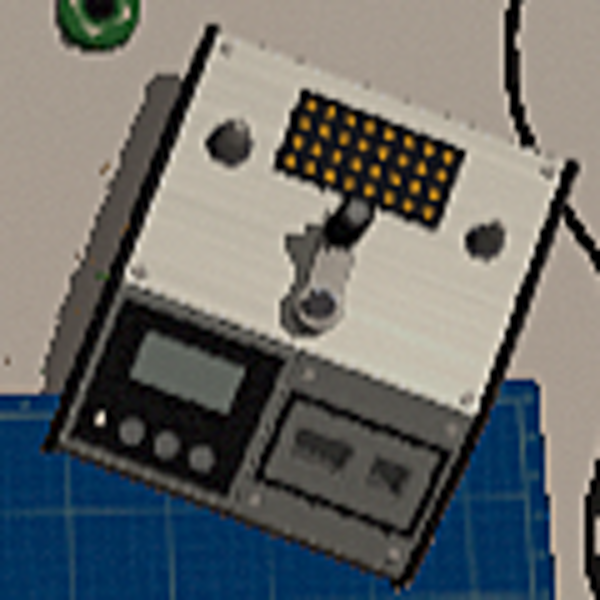

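View pics/topB.png

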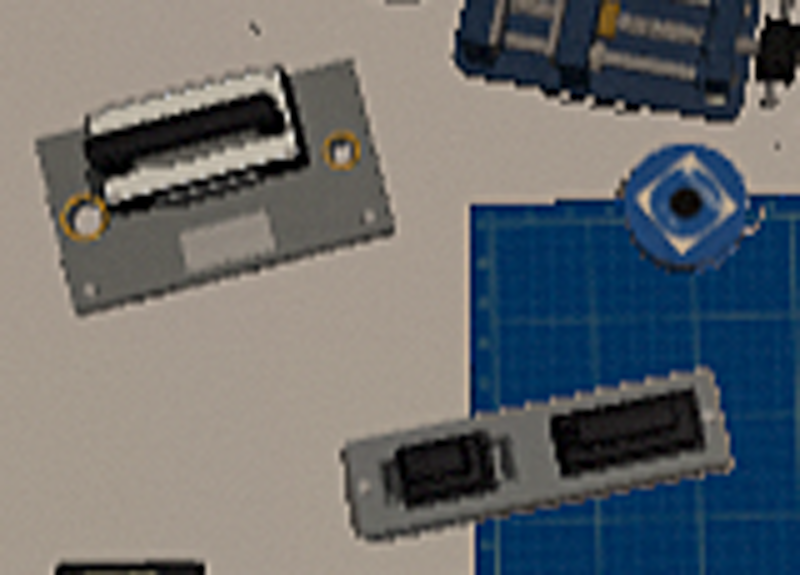

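The enlargements show these crop pixels:
- **Tester:** pins at (229,143) and (485,240), clamp closed with its knob at (350,220), socket frame corners near (290,393), (452,450), (413,535), (262,478).
- **Adapter:** the large hole at (84,217) and the small one at (341,150).
- **Rack:** the wide plug is the right-hand one at (628,430), the narrow one at (440,470).

Now I'll measure them.

```bash
cat > h.py <<'E'
import numpy as np, cv2
from scipy.spatial.transform import Rotation as Ro
from plant import monitor, eyes
P={n:{k:np.array(v) for k,v in eyes.camera_params(n).items()} for n in("top","scene")}
def ray(n,px):
    p=P[n]; d=p["R"].T@np.linalg.inv(p["K"])@np.array([px[0],px[1],1.]); return -p["R"].T@p["t"],d/np.linalg.norm(d)
def onplane(n,px,pt,nrm=(0,0,1)):
    c,d=ray(n,px); nrm=np.array(nrm); return c+d*((np.array(pt)-c)@nrm)/(d@nrm)
def onz(n,px,z): return onplane(n,px,(0,0,z))
def tri(a,b):
    (c1,d1),(c2,d2)=ray("top",a),ray("scene",b); s=np.linalg.lstsq(np.c_[d1,-d2],c2-c1,rcond=None)[0]
    p,q=c1+s[0]*d1,c2+s[1]*d2; return (p+q)/2,np.linalg.norm(p-q)
def proj(n,X):
    p=P[n]; x=p["K"]@(p["R"]@np.array(X)+p["t"]); return x[:2]/x[2]
def yaw(a): return np.array([[np.cos(a),-np.sin(a),0],[np.sin(a),np.cos(a),0],[0,0,1]])
def rel(pos,R,s=None):  # shift/turn in units from current measured pose
    s=s or monitor.get_state(); R0=Ro.from_quat(s["tcp_rot"])
    return np.round(np.r_[R0.inv().apply(np.array(pos)-s["eef_pos"])/0.4,(R0.inv()*Ro.from_matrix(R)).as_rotvec()/np.pi],4)
def tool(psi,tilt=0):  # tool down with closing axis y at angle psi
    y=np.array([np.cos(psi),np.sin(psi),0]); z=np.array([0,0,-1.]); return np.c_[np.cross(y,z),y,z]
E
python3 - <<'E'
from h import *
im=cv2.imread("pics/top0.png"); hsv=cv2.cvtColor(im,cv2.COLOR_BGR2HSV)
np.set_printoptions(precision=4,suppress=True)
A=lambda u,v:((u+.5)/5-.5+330,(v+.5)/5-.5+155)
B=lambda u,v:((u+.5)/5-.5+165,(v+.5)/5-.5+195)
print("cams",ray("top",(0,0))[0],ray("scene",(0,0))[0])
# deck corners from crop
c=[onz("top",A(*p),.072) for p in((218,32),(563,165),(475,412),(127,290))]  # BL BR FR FL
c=np.array(c); print("deck",c, [np.linalg.norm(c[i]-c[(i+1)%4]) for i in range(4)])
# refine: bright mask
m=np.zeros(im.shape[:2],np.uint8); poly=np.array([A(*p) for p in((205,20),(580,160),(480,425),(115,298))]).astype(np.int32)
cv2.fillPoly(m,[poly],255); b=cv2.inRange(im,(150,160,160),(255,255,255))&m
k=max(cv2.findContours(b,0,1)[0],key=cv2.contourArea); W=np.array([onz("top",q[0],.072)[:2] for q in k])
r=cv2.minAreaRect((W*1000).astype(np.float32)); print("deckrect",r)
for nm,p,z in(("pinL",(229,143),.095),("pinR",(485,240),.095),("knobtop",(353,212),.1305),("pivot",(318,305),.095)):print(nm,onz("top",A(*p),z))
h=[onz("top",B(*p),.012) for p in((84,217),(341,150))]; d=h[0]-h[1]; print("adapter",(h[0]+h[1])/2,np.linalg.norm(d),np.degrees(np.arctan2(d[1],d[0]))-90)
g=[onz("top",B(*p),.012) for p in((38,140),(355,62),(393,232),(80,312))]; print("plate sizes",[np.linalg.norm(g[i]-g[(i+1)%4]) for i in range(4)],np.mean(g,0))
q=[onz("top",B(*p),.034) for p in((345,442),(712,370),(732,465),(362,538))]; d=q[0]-q[1]
print("rack",np.mean(q,0),[np.linalg.norm(q[i]-q[(i+1)%4]) for i in range(4)],np.degrees(np.arctan2(d[1],d[0]))-90)
s=cv2.imread("pics/scene0.png")
cv2.imwrite("pics/sc1.png",np.hstack([cv2.resize(s[205:325,368:528],None,fx=3.75,fy=3.75,interpolation=2),]))
cv2.imwrite("pics/sc2.png",cv2.resize(s[190:300,220:380],None,fx=5,fy=5,interpolation=2))
E
```

```text
cams [0.3265 0.1279 1.1454] [-0.262  -0.4094  0.5438]
deck [[ 0.7166 -0.0546  0.072 ]
 [ 0.6459 -0.2173  0.072 ]
 [ 0.5263 -0.1662  0.072 ]
 [ 0.5894 -0.0046  0.072 ]] [np.float64(0.17736469806969773), np.float64(0.13001847868722566), np.float64(0.17346735973046407), np.float64(0.13660073087425764)]
deckrect ((623.1613159179688, -111.25508117675781), (177.41717529296875, 138.12600708007812), 66.82814025878906)
pinL [ 0.6535 -0.053   0.095 ]
pinR [ 0.6036 -0.1704  0.095 ]
knobtop [ 0.6088 -0.1013  0.1305]
pivot [ 0.5744 -0.0903  0.095 ]
adapter [0.5658 0.3562 0.012 ] 0.12991398059607426 13.613912770809236
plate sizes [np.float64(0.16070445806392583), np.float64(0.08880571816086126), np.float64(0.1570507906085729), np.float64(0.08955269992314646)] [0.5646 0.3541 0.012 ]
rack [0.4258 0.1962 0.034 ] [np.float64(0.17817792256902132), np.float64(0.046567628915261325), np.float64(0.17844979748588344), np.float64(0.046380406119165496)] 9.613650339644522
```

View pics/sc1.png

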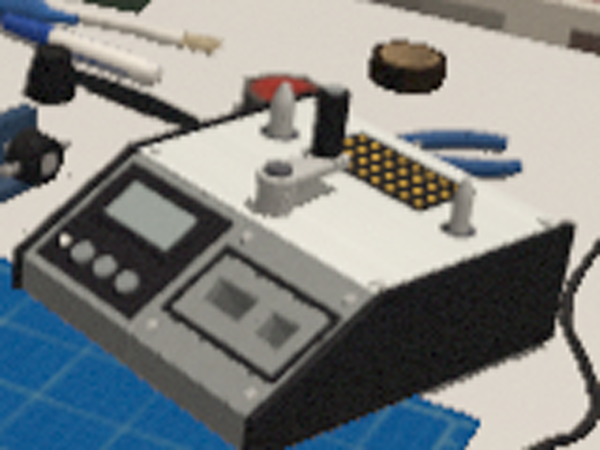

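View pics/sc2.png

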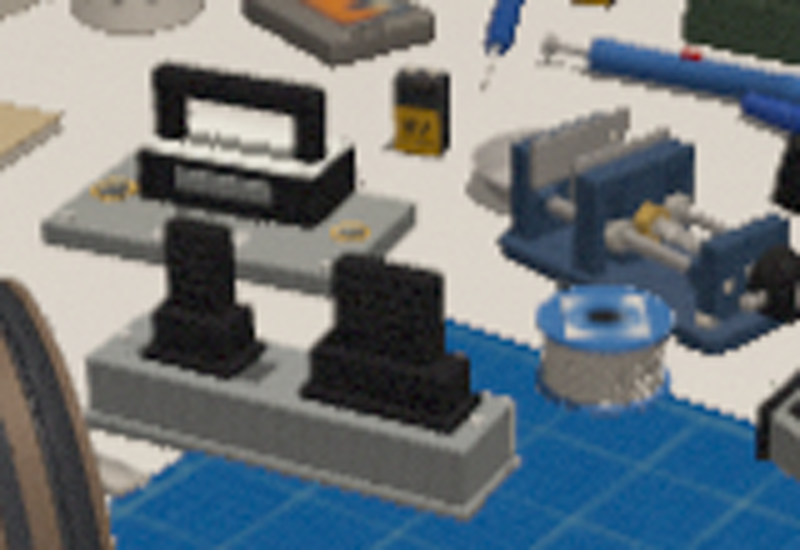

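The scene enlargements show the upright pins with tips at (285,85) and (465,182), the knob top at (332,93) and the socket with four panel screws round it. In the rack the wide plug's fin spans (335–443, 255–350). I'll triangulate the features visible in both views.

```bash
cat >> h.py <<'E'
A=lambda u,v:((u+.5)/5-.5+330,(v+.5)/5-.5+155)
B=lambda u,v:((u+.5)/5-.5+165,(v+.5)/5-.5+195)
S1=lambda u,v:((u+.5)/3.75-.5+368,(v+.5)/3.75-.5+205)
S2=lambda u,v:((u+.5)/5-.5+220,(v+.5)/5-.5+190)
np.set_printoptions(precision=4,suppress=True)
E
python3 - <<'E'
from h import *
F={"scrTL":(A(308,373),S1(248,237)),"scrTR":(A(452,428),S1(348,300)),"scrBR":(A(392,555),S1(250,393)),"scrBL":(A(252,497),S1(152,323)),
"dFL":(A(138,272),S1(152,150)),"dFR":(A(466,398),S1(378,284)),"dBR":(A(547,172),S1(545,222)),
"frTL":(A(291,396),S1(228,251)),"frTR":(A(448,451),S1(336,320)),"frBR":(A(410,533),S1(276,378)),"frBL":(A(262,475),S1(170,303)),
"knob":(A(356,207),S1(332,93)),"pivot":(A(320,302),S1(278,168)),"pinLtip":(A(238,131),S1(285,85)),"pinRtip":(A(491,231),S1(465,182)),
"cheekBR":(A(573,166),S1(573,226)),
"holeL":(B(84,217),S2(115,187)),"holeR":(B(341,150),S2(350,231)),"plateFL":(B(80,312),S2(43,225)),"plateBR":(B(355,62),S2(413,203)),
"rackFL":(B(362,538),S2(88,355)),"rackBR":(B(712,370),S2(515,400)),"rackFR":(B(732,465),S2(465,440))}
for k,(a,b) in F.items():
    X,e=tri(a,b); print(k,X*1000,"gap",round(e*1000,1))
for n,p in(("L",(280,132)),("R",(460,232))): print("pinbase",n,onz("scene",S1(*p),.072))
for n,p in(("tipL",(285,85)),("tipR",(465,182))): print(n,onz("scene",S1(*p),.101))
print("scene deck scr",[onz("scene",S1(*p),.072)[:2] for p in((152,150),(378,284),(545,222))])
print("top deck scr",[onz("top",A(*p),.072)[:2] for p in((138,272),(466,398),(547,172),(225,48))])
E
```

```text
scrTL [548.7246 -90.1457  65.2735] gap 1.0
scrTR [ 519.8857 -156.1151   65.8118] gap 0.6
scrBR [ 464.9439 -132.5453   32.7098] gap 1.9
scrBL [494.954  -66.0244  32.0899] gap 1.1
dFL [598.3217 -10.363   71.0306] gap 0.0
dFR [ 533.9289 -163.7202   70.3389] gap 1.9
dBR [ 643.32   -210.3432   70.6084] gap 1.3
frTL [539.4511 -83.2788  58.8912] gap 2.4
frTR [ 509.9639 -155.0822   59.1711] gap 0.9
frBR [ 474.6378 -140.5785   39.0809] gap 2.2
frBL [504.4108 -70.2134  40.6442] gap 1.7
knob [ 611.7284 -102.9744  126.4154] gap 1.8
pivot [576.123  -91.5685  93.9859] gap 0.1
pinLtip [658.1307 -57.5916 100.5783] gap 2.3
pinRtip [ 608.391  -175.0239   97.3738] gap 4.6
cheekBR [ 645.9778 -223.2567   71.209 ] gap 1.9
holeL [551.     418.9728  11.6614] gap 1.1
holeR [581.4902 292.9026  11.283 ] gap 0.6
plateFL [503.811  421.3149   8.4396] gap 0.0
plateBR [625.4674 286.932   11.1372] gap 2.1
rackFL [389.2739 279.1498  33.027 ] gap 3.1
rackBR [464.2874 111.7184  32.7328] gap 1.7
rackFR [418.1991 103.2324  38.9146] gap 2.6
pinbase L [ 0.6587 -0.0589  0.072 ]
pinbase R [ 0.6056 -0.1797  0.072 ]
tipL [ 0.6585 -0.0586  0.101 ]
tipR [ 0.6038 -0.1784  0.101 ]
scene deck scr [array([ 0.5965, -0.0112]), array([ 0.532 , -0.1652]), array([ 0.6414, -0.2114])]
top deck scr [array([ 0.5981, -0.0103]), array([ 0.5331, -0.1624]), array([ 0.6426, -0.2093]), array([ 0.7084, -0.0576])]
```

Both views agree to 1–2 mm:
- **Deck and seat:** seat at (0.6335, -0.1166), yaw -22.9°.
- **Socket:** (0.507, -0.1115, 0.0505).
- **Adapter:** (0.566, 0.356), yaw 13.6°.

First move: go to the knob.

```bash
cat >> h.py <<'E'
TY=np.radians(-22.9); seat=np.array([.6335,-.1166,.072]); T=yaw(TY)
piv=seat+T@[-.065,0,0]
def knob(a): return piv+T@[.036*np.cos(a),.036*np.sin(a),.0435]
E
python3 - <<'E'
from h import *
R=tool(TY+np.pi/2); k=knob(0); print(k)
mid=np.array([.42,.26,.25]); print("mid",rel(mid,R)); print("over",rel([k[0],k[1],.22],R))
E
```

```text
[ 0.6068 -0.1053  0.1155]
mid [-0.7658 -0.7171 -0.0011 -0.0007 -0.0001  0.0165]
over [-1.5162 -1.4164  0.0752 -0.0007 -0.0001  0.0165]
```

```bash
python3 -m handwheel '[[-0.766,-0.717,0,0,0,0.0165,0.2],[-0.766,-0.717,0,0,0,0.0165,0.2],[-0.766,-0.717,0,0,0,0.0165,0.2],[-0.766,-0.717,0,0,0,0.0165,0.2],[-0.766,-0.717,0,0,0,0.0165,0.2],[-0.766,-0.717,0,0,0,0.0165,0.2],[-0.766,-0.717,0,0,0,0.0165,0.2]]' 60
python3 -m handwheel '[[-0.75,-0.7,0.075,0,0,0,0.2],[-0.75,-0.7,0.075,0,0,0,0.2],[-0.75,-0.7,0.075,0,0,0,0.2],[-0.75,-0.7,0.075,0,0,0,0.2],[-0.75,-0.7,0.075,0,0,0,0.2],[-0.75,-0.7,0.075,0,0,0,0.2],[-0.75,-0.7,0.075,0,0,0,0.2],[-0.75,-0.7,0.075,0,0,0,0.2]]'
python3 - <<'E'
from h import *
R=tool(TY+np.pi/2); print("above",rel(knob(0)+[0,0,.06],R)); print("at",rel(knob(0),R)); print(monitor.get_state()["qpos"])
im=eyes.read_camera("top"); cv2.imwrite("pics/t2.png",im[:,:,::-1])
E
```

```text
time: 0.98
eef_pos: [0.4208, 0.2582, 0.25]
tcp_rot: [0.199, 0.98, -0.0, -0.0]
contact_force: [0.6, 0.4, 0.2]
opening: 0.6
finger_force: 0.0
time: 1.98
eef_pos: [0.5879, -0.1165, 0.2192]
tcp_rot: [0.2, 0.98, 0.0, -0.001]
contact_force: [0.5, -0.3, -0.7]
opening: 0.604
finger_force: 0.0
above [-0.0327  0.0444  0.1092 -0.0001 -0.0005 -0.0011]
at [-0.0329  0.0444  0.2592 -0.0001 -0.0005 -0.0011]
[-0.3648  0.1494  1.7964 -0.0002  1.1974 -1.5323]
```

```bash
python3 -m handwheel '[[-0.033,0.0445,0.09,0,0,0,0.2],[-0.033,0.0445,0.2,0,0,0,0.2],[-0.033,0.0445,0.258,0,0,0,0.2],[-0.033,0.0445,0.258,0,0,0,-0.2],[-0.033,0.0445,0.258,0,0,0,-0.6],[-0.033,0.0445,0.258,0,0,0,-1],[-0.033,0.0445,0.258,0,0,0,-1],[-0.033,0.0445,0.258,0,0,0,-1]]' 40
python3 - <<'E'
from h import *
s=monitor.get_state(); print(s["eef_pos"],knob(0),s["contact_force"],s["opening"]*85)
for i in range(1,11):
    a=1.65*i/10; print(rel(s["eef_pos"]+knob(a)-knob(0),tool(TY+np.pi/2+np.radians(6*i)),s))
E
```

```text
time: 3.02
eef_pos: [0.6075, -0.1026, 0.1188]
tcp_rot: [0.199, 0.98, 0.0, 0.001]
contact_force: [-1.1, 2.9, 3.7]
opening: 0.185
finger_force: 39.9
[ 0.6075 -0.1026  0.1188] [ 0.6068 -0.1053  0.1155] [-1.0671  2.9493  3.6822] 15.68402230860639
[ 0.0012  0.0148  0.      0.0003  0.0005 -0.0334]
[ 0.0049  0.0292  0.      0.0003  0.0005 -0.0668]
[ 0.0108  0.0427  0.      0.0003  0.0005 -0.1001]
[ 0.0189  0.0552  0.      0.0003  0.0005 -0.1334]
[ 0.029   0.0661  0.      0.0002  0.0005 -0.1668]
[ 0.0406  0.0752  0.      0.0002  0.0006 -0.2001]
[ 0.0537  0.0823  0.      0.0002  0.0006 -0.2334]
[ 0.0677  0.0872 -0.      0.0001  0.0006 -0.2668]
[ 0.0823  0.0896 -0.      0.0001  0.0006 -0.3001]
[ 0.0971  0.0897 -0.      0.0001  0.0006 -0.3334]
```

```bash
python3 -m handwheel '[[0.0012,0.0148,0,0,0,-0.0334,-1],[0.005,0.029,0,0,0,-0.067,-1],[0.011,0.043,0,0,0,-0.1,-1],[0.019,0.055,0,0,0,-0.133,-1],[0.029,0.066,0,0,0,-0.167,-1],[0.041,0.075,0,0,0,-0.2,-1],[0.054,0.082,0,0,0,-0.233,-1],[0.068,0.087,0,0,0,-0.267,-1],[0.082,0.09,0,0,0,-0.3,-1],[0.096,0.0895,0,0,0,-0.333,-1],[0.097,0.0897,0,0,0,-0.333,-1]]'
python3 - <<'E'
from h import *
s=monitor.get_state(); d=T.T@(s["eef_pos"]-piv); print(d,np.arctan2(d[1],d[0]),np.hypot(*d[:2]),s["contact_force"],s["opening"],s["qpos"])
print(rel([.52,.24,.25],tool(np.radians(70)),s))
E
```

```text
time: 4.4
eef_pos: [0.5891, -0.0571, 0.1188]
tcp_rot: [-0.319, 0.948, -0.005, 0.005]
contact_force: [10.5, -2.7, -3.7]
opening: 0.181
finger_force: 39.7
[0.0009 0.0376 0.0468] 1.5459734621668904 0.037569781101460684 [10.4673 -2.7465 -3.7351] 0.18104092675390807 [-0.2671  0.2413  1.8892 -0.0023  0.9973 -2.4856]
[-0.3135  0.6921 -0.3343 -0.0025  0.0039  0.3177]
```

```bash
python3 -m handwheel '[[0.097,0.0897,0,0,0,-0.333,-0.1],[0.097,0.0897,0,0,0,-0.333,-0.1]]' >/dev/null; python3 -m handwheel '[[0,0,-0.15,0,0,0,0],[0,0,-0.3,0,0,0,0],[0,0,-0.3,0,0,0,0]]'
python3 - <<'E'
from h import *
s=monitor.get_state(); im=eyes.read_camera("top"); cv2.imwrite("pics/t3.png",im[:,:,::-1])
hd=np.array([.5798,.3592,.071]); print(rel([hd[0],hd[1],.18],tool(np.radians(13.6)),s),s["qpos"])
E
```

```text
time: 5.03
eef_pos: [0.5382, -0.0427, 0.2442]
tcp_rot: [-0.484, 0.875, -0.01, 0.001]
contact_force: [0.2, -0.6, -0.7]
opening: 0.503
finger_force: 0.0
[-0.9079  0.4479  0.1458 -0.0056  0.0054  0.7463] [-0.2618 -0.0134  1.9213 -0.0133  1.2192 -2.8392]
```

I made an error there: rows are relative to the new pose at each call, so the release call repeated the shift and turn. I'll check the clamp.

```bash
python3 - <<'E'
import cv2
a=cv2.imread("pics/t3.png"); s=cv2.cvtColor(__import__("plant").eyes.read_camera("scene"),4)
cv2.imwrite("pics/v3.png",cv2.resize(cv2.hconcat([a[155:275,330:450],s[205:325,368:528]]),None,fx=2.85,fy=2.85,interpolation=2))
E
```

```text
(no output)
```

View pics/v3.png

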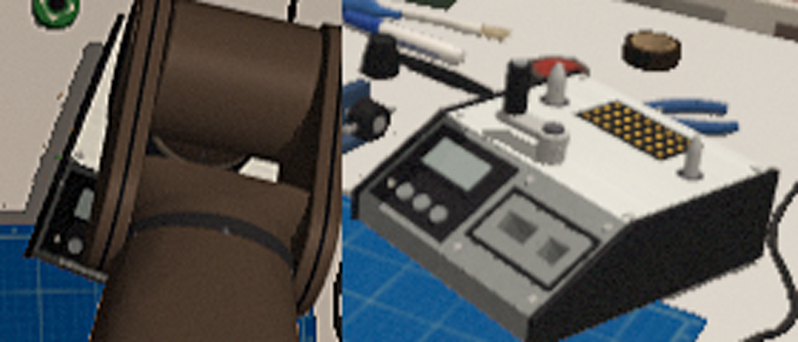

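The clamp is fully aside: in the right half the knob is at (517,85), left of the pivot at (550,138), and nothing else has moved. Now the adapter.

```bash
python3 - <<'E'
from h import *
k=onz("scene",((519-342)/2.85+368,65/2.85+205),.1305); d=T.T@(k-piv); print(d,np.arctan2(d[1],d[0]))
E
python3 -m handwheel '[[-0.1,0.05,0,0,0,0.06,0],[-0.2,0.1,0,0,0,0.12,0.2],[-0.3,0.15,0,0,0,0.18,0.2],[-0.45,0.22,0,0,0,0.24,0.2],[-0.6,0.3,0,0,0,0.3,0.2],[-0.75,0.37,0,0,0,0.36,0.2],[-0.908,0.448,0,0,0,0.42,0.2],[-0.908,0.448,0,0,0,0.48,0.2],[-0.908,0.448,0,0,0,0.54,0.2],[-0.908,0.448,0,0,0,0.6,0.2],[-0.908,0.448,0,0,0,0.66,0.2],[-0.908,0.448,0.08,0,0,0.72,0.2]]'
python3 - <<'E'
from h import *
hd=np.array([.5798,.3592,.071]); print(rel(hd,tool(np.radians(13.6))),monitor.get_state()["qpos"])
E
```

```text
[-0.006   0.0295  0.0585] 1.7700830010663928
time: 6.62
eef_pos: [0.5765, 0.3614, 0.2007]
tcp_rot: [0.57, 0.822, -0.004, 0.003]
contact_force: [-0.1, 0.6, 0.2]
opening: 0.602
finger_force: 0.0
[-0.0049  0.0068  0.3244 -0.0009  0.0032  0.0387] [ 0.4144  0.3408  1.6011 -0.0102  1.2036  0.0591]
```

```bash
python3 -m handwheel '[[-0.005,0.007,0.1,0,0.003,0.0387,0.2],[-0.005,0.007,0.2,0,0.003,0.0387,0.2],[-0.005,0.007,0.28,0,0.003,0.0387,0.2],[-0.005,0.007,0.324,0,0.003,0.0387,0.2],[-0.005,0.007,0.324,0,0.003,0.0387,-0.3],[-0.005,0.007,0.324,0,0.003,0.0387,-0.8],[-0.005,0.007,0.324,0,0.003,0.0387,-1],[-0.005,0.007,0.324,0,0.003,0.0387,-1],[-0.005,0.007,0.324,0,0.003,0.0387,-1]]' 90
python3 -m handwheel '[[0,0,-0.06,0,0,0,-1],[0,0,-0.2,0,0,0,-1],[0,0,-0.35,0,0,0,-1],[0,0,-0.35,0,0,0,-1]]'
python3 - <<'E'
from h import *
s=monitor.get_state();print(s["qpos"])
for n in("top","scene"): cv2.imwrite(f"pics/{n}4.png",eyes.read_camera(n)[:,:,::-1])
ad=np.r_[.5662,.3559]
p=seat+T@[.014,0,.071]; print("over seat",rel(p+[0,0,.075],tool(TY),s))
print("mid",rel((p+[0,0,.075]+s["eef_pos"])/2,tool(TY+.3),s))
a=cv2.imread("pics/top4.png");b=cv2.imread("pics/scene4.png")
X=s["eef_pos"]; u=proj("top",X).astype(int);v=proj("scene",X).astype(int);print(u,v)
cv2.imwrite("pics/v4.png",cv2.resize(cv2.hconcat([a[u[1]-60:u[1]+60,u[0]-80:u[0]+60],b[v[1]-50:v[1]+70,v[0]-70:v[0]+70]]),None,fx=2.85,fy=2.85,interpolation=2))
E
```

```text
time: 7.75
eef_pos: [0.5794, 0.3593, 0.0722]
tcp_rot: [0.616, 0.788, -0.001, -0.001]
contact_force: [0.8, 0.4, 0.4]
opening: 0.167
finger_force: 89.9
time: 8.25
eef_pos: [0.5821, 0.3607, 0.2182]
tcp_rot: [0.616, 0.788, 0.003, 0.001]
contact_force: [0.7, -0.4, -4.0]
opening: 0.17
finger_force: 89.2
[0.4067 0.329  1.5832 0.0005 1.2227 0.1629]
over seat [-1.2099 -0.135  -0.0024  0.0019 -0.0012  0.2048]
mid [-0.605  -0.0675 -0.0012  0.002  -0.0009  0.1093]
[184 203] [264 146]
```

View pics/v4.png

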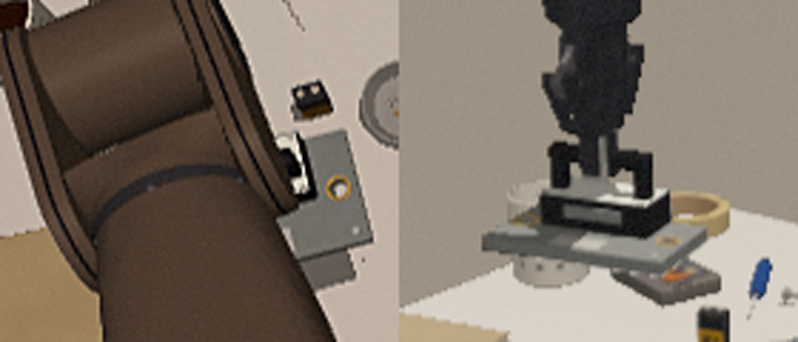

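The adapter hangs level in the gripper, with its holes at (527,217) and (665,239) in the right half and (338,187) in the left. I'll check its offset in the hand while carrying it over.

```bash
python3 - <<'E'
from h import *
e=np.array([.5821,.3607,.2182])
r,g=tri((222.6,208.6),(287.3,179.9)); print("holeR tri",r,g)
r2=onz("scene",(287.3,179.9),r[2]); l=onz("scene",(238.9,172.1),r[2]); t=onz("top",(222.6,208.6),.158)
Y=yaw(np.radians(13.6)); print(Y.T@(t-e),Y.T@(onz("scene",(287.3,179.9),.158)-e),Y.T@(onz("scene",(238.9,172.1),.158)-e), "expect -.014,-/+.065")
E
python3 -m handwheel '[[-0.1,-0.011,0,0,0,0.03,-1],[-0.2,-0.022,0,0,0,0.06,-1],[-0.3,-0.034,0,0,0,0.08,-1],[-0.4,-0.045,0,0,0,0.1,-1],[-0.5,-0.056,0,0,0,0.1,-1],[-0.605,-0.0675,0,0,0,0.1,-1],[-0.7,-0.08,0,0,0,0.12,-1],[-0.8,-0.09,0,0,0,0.14,-1],[-0.9,-0.1,0,0,0,0.16,-1],[-0.97,-0.11,0,0,0,0.18,-1],[-0.97,-0.11,0,0,0,0.2,-1]]'
python3 - <<'E'
from h import *
p=seat+T@[.014,0,.071]; print("over seat",rel(p+[0,0,.075],tool(TY)))
E
```

```text
holeR tri [0.5854 0.2959 0.1513] 0.002584733708911355
[-0.0134 -0.0656 -0.0602] [-0.0296 -0.071  -0.0602] [-0.0242  0.0573 -0.0602] expect -.014,-/+.065
time: 9.72
eef_pos: [0.6279, -0.0299, 0.2064]
tcp_rot: [0.831, 0.557, -0.006, -0.004]
contact_force: [0.7, 0.5, -4.2]
opening: 0.17
finger_force: 89.2
over seat [-0.1956  0.13   -0.0294 -0.004   0.002   0.0031]
```

```bash
python3 -m handwheel '[[-0.05,0.03,-0.03,-0.004,0.002,0.003,-1],[-0.15,0.1,-0.03,-0.004,0.002,0.003,-1],[-0.196,0.13,-0.03,-0.004,0.002,0.003,-1],[-0.196,0.13,-0.03,-0.004,0.002,0.003,-1],[-0.196,0.13,-0.03,-0.004,0.002,0.003,-1]]'
python3 - <<'E'
from h import *
for n in("top","scene"): cv2.imwrite(f"pics/{n}5.png",eyes.read_camera(n)[:,:,::-1])
s=monitor.get_state(); p=seat+T@[.014,0,.071]; print("over seat",rel(p+[0,0,.075],tool(TY)),s["eef_pos"],s["qpos"])
b=cv2.imread("pics/scene5.png"); v=proj("scene",s["eef_pos"]).astype(int);print(v)
cv2.imwrite("pics/v5.png",cv2.resize(b[v[1]-60:v[1]+90,v[0]-100:v[0]+100],None,fx=4,fy=4,interpolation=2))
E
```

```text
time: 10.35
eef_pos: [0.6482, -0.1195, 0.2222]
tcp_rot: [0.832, 0.555, 0.003, 0.001]
contact_force: [0.6, -0.1, -5.0]
opening: 0.165
finger_force: 89.2
over seat [-0.0091 -0.002   0.0119  0.0021 -0.0008  0.0021] [ 0.6485 -0.119   0.2228] [-0.3359  0.2709  1.6468  0.0024  1.2171  0.0564]
[478 178]
```

View pics/v5.png

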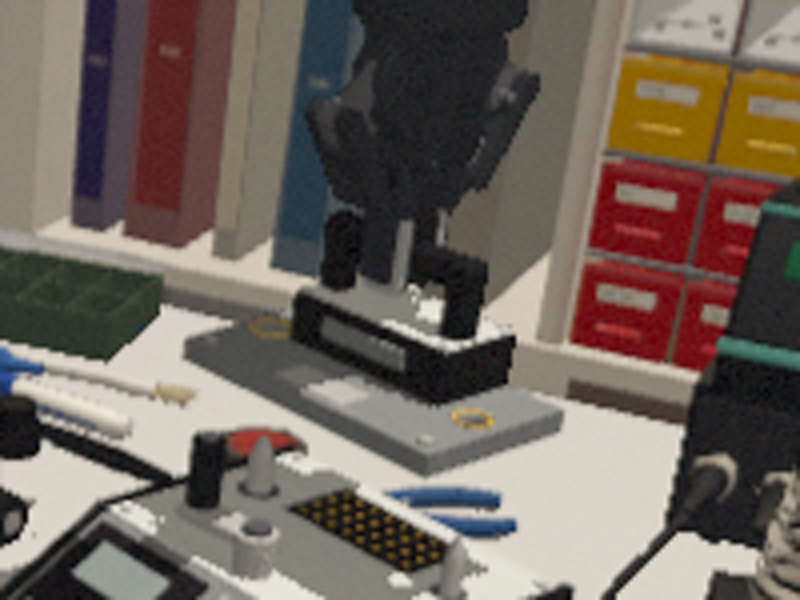

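The adapter is level above the deck, with its holes at (270,328) and (473,420). The clamp is aside, with its knob at (207,465) left of the pivot at (257,540). I'll check the holes against the expected hand offset.

```bash
python3 - <<'E'
from h import *
e=np.array([.6485,-.119,.2228]); c=lambda u,v:((u+.5)/4-.5+378,(v+.5)/4-.5+118)
for z in(.1626,.1586): print([T.T@(onz("scene",c(*q),z)-e) for q in((270,328),(473,420))])
print("expected px",[(proj("scene",e+T@[-.014,y,-.0602])-[377.5,117.5])*4 for y in(.065,-.065)])
E
```

```text
[array([-0.0175,  0.0615, -0.0602]), array([-0.0175, -0.0695, -0.0602])]
[array([-0.0101,  0.0686, -0.0642]), array([-0.0101, -0.0637, -0.0642])]
expected px [array([270.7194, 324.9168]), array([471.152, 415.345])]
```

```bash
python3 -m handwheel '[[-0.009,-0.002,0.03,0.002,0,0.002,-1],[-0.009,-0.002,0.08,0.002,0,0.002,-1],[-0.009,-0.002,0.1,0.002,0,0.002,-1],[-0.009,-0.002,0.1,0.002,0,0.002,-1]]'
python3 - <<'E'
from h import *
p=seat+T@[.014,0,.071]; print(rel(p,tool(TY)))
E
```

```text
time: 10.95
eef_pos: [0.6462, -0.1227, 0.1813]
tcp_rot: [0.834, 0.552, 0.0, -0.001]
contact_force: [-0.1, 0.2, -5.9]
opening: 0.169
finger_force: 89.1
[ 0.0015 -0.      0.0957 -0.0006 -0.0007 -0.0003]
```

```bash
python3 -m handwheel '[[0.0015,0,0.02,0,0,0,-1],[0.0015,0,0.04,0,0,0,-1],[0.0015,0,0.055,0,0,0,-1],[0.0015,0,0.055,0,0,0,-1]]'
python3 - <<'E'
from h import *
p=seat+T@[.014,0,.071]; print(rel(p,tool(TY)),monitor.get_state()["wrist_torque"])
E
```

```text
time: 11.45
eef_pos: [0.6472, -0.1225, 0.1606]
tcp_rot: [0.834, 0.552, 0.001, -0.0]
contact_force: [-0.0, -0.0, -4.9]
opening: 0.168
finger_force: 89.1
[ 0.     -0.0023  0.0441  0.0003 -0.0008 -0.0003] [ 0.0029  0.013  -0.0037]
```

No contact so far, so the taper is engaged cleanly. I'll continue down.

```bash
python3 -m handwheel '[[0,0,0.015,0,0,0,-1],[0,0,0.03,0,0,0,-1],[0,0,0.04,0,0,0,-1],[0,0,0.043,0,0,0,-1],[0,0,0.043,0,0,0,-1]]'
python3 - <<'E'
from h import *
p=seat+T@[.014,0,.071]; print(rel(p,tool(TY)),monitor.get_state()["wrist_torque"])
E
```

```text
time: 12.08
eef_pos: [0.6475, -0.1225, 0.1444]
tcp_rot: [0.834, 0.552, 0.001, 0.0]
contact_force: [-1.2, 1.4, -3.2]
opening: 0.174
finger_force: 89.3
[-0.0001 -0.003   0.0036  0.0006 -0.0007 -0.0003] [ 0.0253  0.0561 -0.0346]
```

```bash
python3 -m handwheel '[[0,0,0.006,0,0,0,-1],[0,0,0.01,0,0,0,-1],[0,0,0.01,0,0,0,-1],[0,0,0.01,0,0,0,-1]]'
python3 -m handwheel '[[0,0,-0.006,0,0,0,-0.6],[0,0,-0.006,0,0,0,-0.1],[0,0,-0.006,0,0,0,0.1],[0,0,-0.05,0,0,0,0.1],[0,0,-0.2,0,0,0,0.1],[0,0,-0.3,0,0,0,0.1],[0,0,-0.3,0,0,0,0.1]]'
python3 - <<'E'
from h import *
s=monitor.get_state(); print(s["qpos"])
k=knob(1.6); print("over knob",rel([k[0],k[1],.2],tool(TY+np.radians(150)),s),k)
for n in("top","scene"): cv2.imwrite(f"pics/{n}6.png",eyes.read_camera(n)[:,:,::-1])
E
```

```text
time: 12.58
eef_pos: [0.6478, -0.1226, 0.1441]
tcp_rot: [0.834, 0.552, 0.001, 0.0]
contact_force: [-5.9, 2.2, 9.2]
opening: 0.172
finger_force: 91.2
time: 13.45
eef_pos: [0.6496, -0.1235, 0.2676]
tcp_rot: [0.834, 0.552, 0.005, 0.005]
contact_force: [-0.1, -0.2, 0.7]
opening: 0.551
finger_force: 0.0
[-0.3418  0.2373  1.6043  0.0023  1.2862  0.058 ]
over knob [ 0.0895 -0.2113  0.1664  0.0028  0.0053 -0.8336] [ 0.5867 -0.0577  0.1155]
```

```bash
python3 - <<'E'
from h import *
s=monitor.get_state(); k=knob(1.65)+[0,0,.003]
print("over",rel(k+[0,0,.07],tool(TY),s)); print("at",rel(k,tool(TY),s))
k0=knob(1.65); S=dict(s); S["eef_pos"]=k0; 
from h import Ro
S["tcp_rot"]=Ro.from_matrix(tool(TY)).as_quat()
for i in range(1,11):
    a=1.65*(1-i/10); print(rel(knob(a),tool(TY-np.radians(9*i)),S))
E
```

```text
over [ 0.0899 -0.2083  0.1819  0.0012 -0.0008 -0.0003]
at [ 0.0895 -0.2089  0.3569  0.0012 -0.0008 -0.0003]
[-0.      0.0148  0.      0.      0.      0.05  ]
[-0.0025  0.0295  0.      0.      0.      0.1   ]
[-0.0074  0.0435  0.      0.      0.      0.15  ]
[-0.0145  0.0565  0.      0.      0.      0.2   ]
[-0.0236  0.0682  0.      0.      0.      0.25  ]
[-0.0345  0.0782  0.      0.      0.      0.3   ]
[-0.047   0.0863  0.      0.      0.      0.35  ]
[-0.0606  0.0923  0.      0.      0.      0.4   ]
[-0.0749  0.0959  0.      0.      0.      0.45  ]
[-0.0897  0.0971  0.      0.      0.      0.5   ]
```

```bash
python3 -m handwheel '[[0.06,-0.14,0,0,0,0,0.1],[0.09,-0.208,0,0,0,0,0.1],[0.09,-0.208,0.1,0,0,0,0.1],[0.09,-0.208,0.18,0,0,0,0.1],[0.09,-0.208,0.18,0,0,0,0.1]]'
python3 - <<'E'
from h import *
print(rel(knob(1.65)+[0,0,.003],tool(TY)))
E
```

```text
time: 14.18
eef_pos: [0.5817, -0.0561, 0.1831]
tcp_rot: [0.834, 0.552, -0.002, -0.004]
contact_force: [0.3, 0.2, 0.0]
opening: 0.551
finger_force: 0.0
[ 0.0007  0.0099  0.1614 -0.0027 -0.0003 -0.0003]
```

```bash
python3 -m handwheel '[[0.0007,0.01,0.08,-0.0027,0,0,0.1],[0.0007,0.01,0.14,-0.0027,0,0,0.1],[0.0007,0.01,0.161,-0.0027,0,0,0.1],[0.0007,0.01,0.161,-0.0027,0,0,-0.3],[0.0007,0.01,0.161,-0.0027,0,0,-1],[0.0007,0.01,0.161,-0.0027,0,0,-1],[0.0007,0.01,0.161,-0.0027,0,0,-1]]' 40
python3 - <<'E'
from h import *
s=monitor.get_state(); d=T.T@(s["eef_pos"]-piv); print(d,np.arctan2(d[1],d[0]))
E
```

```text
time: 15.05
eef_pos: [0.5894, -0.0582, 0.1253]
tcp_rot: [0.834, 0.552, 0.004, 0.004]
contact_force: [-0.3, 0.8, 4.8]
opening: 0.182
finger_force: 39.4
[0.0017 0.0366 0.0533] 1.5254736625856524
```

```bash
python3 - <<'E'
from h import *
s=monitor.get_state(); e=s["eef_pos"]
for i in range(1,11):
    a=1.6*(1-i/10); w=i/10
    k=knob(a)+(1-w)*(e-knob(1.6)); k[2]=e[2]; k=k+w*(T@[.001,.0,0])
    print(rel(k,tool(TY-np.radians(9*i)),s))
E
```

```text
[-0.0009  0.0139  0.0002  0.0037 -0.0012  0.0497]
[-0.004   0.0276  0.0003  0.0036 -0.0015  0.0997]
[-0.0094  0.0406  0.0005  0.0035 -0.0018  0.1497]
[-0.0168  0.0525  0.0006  0.0034 -0.0021  0.1997]
[-0.0261  0.0632  0.0007  0.0032 -0.0024  0.2497]
[-0.0371  0.0723  0.0008  0.0031 -0.0026  0.2997]
[-0.0494  0.0795  0.0008  0.0029 -0.0029  0.3497]
[-0.0628  0.0847  0.0008  0.0027 -0.0032  0.3997]
[-0.077   0.0877  0.0008  0.0025 -0.0034  0.4497]
[-0.0915  0.0884  0.0008  0.0023 -0.0037  0.4997]
```

```bash
python3 -m handwheel '[[-0.001,0.014,0,0.003,0,0.05,-1],[-0.004,0.0276,0,0.003,0,0.1,-1],[-0.0094,0.0406,0,0.003,0,0.15,-1],[-0.017,0.0525,0,0.003,0,0.2,-1],[-0.026,0.063,0,0.003,0,0.25,-1],[-0.037,0.072,0,0.003,0,0.3,-1],[-0.049,0.0795,0,0.003,0,0.35,-1],[-0.063,0.085,0,0.003,0,0.4,-1],[-0.077,0.088,0,0.003,0,0.45,-1],[-0.093,0.0884,0,0.003,0,0.5,-1],[-0.093,0.0884,0,0.003,0,0.5,-1]]'
python3 - <<'E'
from h import *
s=monitor.get_state(); d=T.T@(s["eef_pos"]-piv); print(d,np.arctan2(d[1],d[0]),s["qpos"])
E
```

```text
time: 16.42
eef_pos: [0.6092, -0.1058, 0.1254]
tcp_rot: [0.98, -0.2, 0.007, -0.005]
contact_force: [6.0, 3.3, 0.7]
opening: 0.178
finger_force: 39.2
[0.0384 0.0005 0.0534] 0.011726103521644144 [-0.3401  0.2859  1.82    0.0129  1.0241  1.6273]
```

The clamp is closed at about 0.01 rad. Release, lift and locate the wide plug. Time has stood still between calls, so the first images still show it unmoved.

```bash
python3 -m handwheel '[[0,0,0,0,0,0,-0.4],[0,0,0,0,0,0,0],[0,0,-0.1,0,0,0,0],[0,0,-0.25,0,0,0,0.1],[0,0,-0.35,0,0,0,0.1],[0,0,-0.35,0,0,0,0.1]]'
python3 - <<'E'
from h import *
s=monitor.get_state(); print(s["qpos"])
ry=np.radians(9.6); rc=np.array([.4258,.1962,0]); w=rc+yaw(ry)@[0,-.044,0]; print("nominal",w)
im=cv2.imread("pics/top0.png"); m=cv2.inRange(im,(0,0,0),(75,75,75))
lab,n=None,None
cs=cv2.findContours(m[260:305,225:325],0,1)[0]
for c in cs:
    if cv2.contourArea(c)>60:
        W=np.array([[(onz("top",q[0]+[225,260],.04)[:2])*1000] for q in c]).astype(np.float32); print("top dark @z40",cv2.minAreaRect(W))
sc=cv2.imread("pics/scene0.png")
for q in((338,258),(443,270)): print("fin top scene",yaw(ry).T@(onz("scene",S2(*q),.096)-w))
for q in((592,397),(692,392)): pass
print("fin mid tri",tri(B(637,410),S2(391,262)))
print("exp fin corners topB",[tuple(np.round((proj("top",w+yaw(ry)@[a,b,.096])-[164.9,194.9])*5)) for a in(-.007,.007) for b in(-.023,.023)])
print("exp fin corners sc2",[tuple(np.round((proj("scene",w+yaw(ry)@[a,b,.096])-[219.9,189.9])*5)) for a in(-.007,.007) for b in(-.023,.023)])
print("exp flange topB",[tuple(np.round((proj("top",w+yaw(ry)@[a,b,.040])-[164.9,194.9])*5)) for a in(-.015,.015) for b in(-.035,.035)])
print("exp flange sc2",[tuple(np.round((proj("scene",w+yaw(ry)@[a,b,.040])-[219.9,189.9])*5)) for a in(-.015,.015) for b in(-.035,.035)])
g=w.copy(); print("over",rel([g[0],g[1],.2],tool(ry),s))
E
```

```text
time: 17.18
eef_pos: [0.6076, -0.108, 0.2693]
tcp_rot: [0.98, -0.199, 0.008, -0.003]
contact_force: [0.9, 0.4, -0.0]
opening: 0.552
finger_force: 0.0
[-0.343   0.1387  1.7147  0.008   1.274   1.6261]
nominal [0.4331 0.1528 0.    ]
top dark @z40 ((418.97314453125, 238.88357543945312), (30.248567581176758, 61.86582565307617), 9.807745933532715)
top dark @z40 ((433.76068115234375, 153.30148315429688), (30.954185485839844, 71.13670349121094), 10.513404846191406)
fin top scene [-0.0046  0.0176  0.096 ]
fin top scene [ 0.0045 -0.0245  0.096 ]
fin mid tri (array([0.4374, 0.1493, 0.0956]), np.float64(0.004236525792059776))
exp fin corners topB [(np.float64(677.0), np.float64(426.0)), (np.float64(577.0), np.float64(446.0)), (np.float64(671.0), np.float64(396.0)), (np.float64(571.0), np.float64(416.0))]
exp fin corners sc2 [(np.float64(424.0), np.float64(280.0)), (np.float64(322.0), np.float64(256.0)), (np.float64(441.0), np.float64(265.0)), (np.float64(339.0), np.float64(242.0))]
exp flange topB [(np.float64(706.0), np.float64(450.0)), (np.float64(561.0), np.float64(478.0)), (np.float64(694.0), np.float64(388.0)), (np.float64(549.0), np.float64(416.0))]
exp flange sc2 [(np.float64(444.0), np.float64(421.0)), (np.float64(290.0), np.float64(382.0)), (np.float64(478.0), np.float64(387.0)), (np.float64(327.0), np.float64(350.0))]
over [-0.6583 -0.4289  0.168   0.0031 -0.0054 -0.6808]
```

```bash
python3 -m handwheel '[[-0.06,-0.04,0,0,0,-0.058,0],[-0.12,-0.08,0,0,0,-0.116,0],[-0.18,-0.12,0,0,0,-0.174,0],[-0.25,-0.16,0,0,0,-0.232,0],[-0.32,-0.2,0,0,0,-0.29,0],[-0.4,-0.25,0,0,0,-0.348,0],[-0.47,-0.3,0,0,0,-0.406,0],[-0.54,-0.35,0,0,0,-0.464,0],[-0.6,-0.39,0,0,0,-0.522,0],[-0.658,-0.429,0,0,0,-0.58,0],[-0.658,-0.429,0,0,0,-0.638,0],[-0.658,-0.429,0.05,0,0,-0.68,0]]'
python3 - <<'E'
from h import *
s=monitor.get_state(); print(s["qpos"]); g=np.array([.4338,.1522,0]); R=tool(np.radians(10))
print("over",rel(g+[0,0,.17],R,s)); print("at",rel(g+[0,0,.034+.046],R,s))
E
```

```text
time: 18.68
eef_pos: [0.4305, 0.154, 0.244]
tcp_rot: [0.644, 0.765, 0.005, 0.001]
contact_force: [0.3, -0.1, 0.1]
opening: 0.501
finger_force: 0.0
[ 0.1185 -0.213   2.1026  0.005   1.243  -0.0537]
over [-0.0065  0.0058  0.1851  0.003  -0.0013 -0.0012]
at [-0.0075  0.0037  0.4101  0.003  -0.0013 -0.0012]
```

```bash
python3 -m handwheel '[[-0.007,0.005,0.1,0.003,-0.001,-0.001,0],[-0.007,0.005,0.2,0.003,-0.001,-0.001,0],[-0.007,0.005,0.3,0.003,-0.001,-0.001,0],[-0.0075,0.0037,0.38,0.003,-0.001,-0.001,0],[-0.0075,0.0037,0.408,0.003,-0.001,-0.001,0],[-0.0075,0.0037,0.408,0.003,-0.001,-0.001,0]]'
python3 -m handwheel '[[0,0,0,0,0,0,-0.5],[0,0,0,0,0,0,-1],[0,0,0,0,0,0,-1],[0,0,0,0,0,0,-1]]' 80
```

```text
time: 19.42
eef_pos: [0.4328, 0.1518, 0.0802]
tcp_rot: [0.645, 0.764, -0.001, -0.002]
contact_force: [-0.4, 0.7, -0.3]
opening: 0.5
finger_force: 0.0
time: 19.92
eef_pos: [0.4348, 0.1521, 0.0827]
tcp_rot: [0.645, 0.764, 0.001, -0.0]
contact_force: [-0.3, 0.3, 5.6]
opening: 0.148
finger_force: 78.8
```

```bash
python3 -m handwheel '[[0,0,-0.05,0,0,0,-1],[0,0,-0.15,0,0,0,-1],[0,0,-0.28,0,0,0,-1],[0,0,-0.28,0,0,0,-1],[0,0,-0.28,0,0,0,-1]]'
python3 - <<'E'
from h import *
im=eyes.read_camera("scene"); s=monitor.get_state(); e=s["eef_pos"]; print(e,s["contact_force"])
cv2.imwrite("pics/scene7.png",im[:,:,::-1]); b=im[:,:,::-1].copy()
R=yaw(np.radians(10)); o=e-[0,0,.0487]
q={k:proj("scene",o+R@np.array(v)) for k,v in {"a":(-.006,.028,-.02),"b":(-.006,.004,-.02),"c":(-.006,-.011,-.02),"d":(-.006,-.025,-.02),"fl":(-.015,.035,0),"fr":(-.015,-.035,0),"fr2":(.015,-.035,0)}.items()}
v=proj("scene",o).astype(int); print(v,{k:np.round((x-v+[50,37.5]+.5)*8-.5) for k,x in q.items()})
cv2.imwrite("pics/v7.png",cv2.resize(cv2.convertScaleAbs(b[v[1]-37:v[1]+38,v[0]-50:v[0]+50],alpha=1.5),None,fx=8,fy=8,interpolation=2))
E
```

```text
time: 20.55
eef_pos: [0.433, 0.1517, 0.1923]
tcp_rot: [0.645, 0.764, -0.001, -0.002]
contact_force: [-0.2, 0.3, -1.8]
opening: 0.155
finger_force: 78.2
[0.4325 0.1516 0.1914] [-0.1037 -0.8866 -0.9071]
[295 220] {'a': array([300., 372.]), 'b': array([386., 390.]), 'c': array([441., 402.]), 'd': array([492., 413.]), 'fl': array([254., 306.]), 'fr': array([512., 359.]), 'fr2': array([568., 312.])}
```

View pics/v7.png

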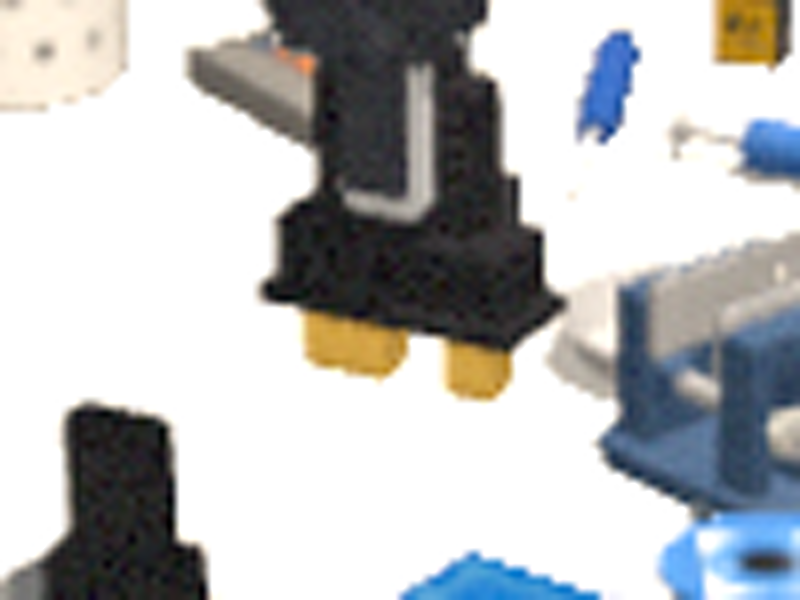

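The wide blade is on the left, as the plug's +y requires. The flange corners at (262,297), (510,352) and (562,303) match the expected hand pose within half a pixel or so. Now to a hover in front of the socket.

```bash
cat >> h.py <<'E'
sk=np.array([.508,-.112,.0505]); sn=T@[-.5,0,np.sqrt(.75)]; sx=T@[np.sqrt(.75),0,.5]; sy=T@[0,1.,0]
SR=np.c_[sy,sx,-sn]; G=.048
def skt(d): return sk+sn*(G+d)
E
python3 - <<'E'
from h import *
s=monitor.get_state(); print(s["qpos"],np.linalg.det(SR)); print(skt(.08),rel(skt(.08),SR,s)); 
E
```

```text
[ 0.1145 -0.1447  2.1447  0.0016  1.1463 -0.0543] 0.9999999999999999
[ 0.449  -0.0871  0.1614] [-0.5955 -0.0589  0.0743 -0.1637 -0.0474  0.1766]
```

```bash
python3 -m handwheel '[[-0.1,-0.01,0,-0.025,-0.007,0.03,-1],[-0.2,-0.02,0,-0.05,-0.014,0.055,-1],[-0.3,-0.03,0,-0.075,-0.02,0.08,-1],[-0.4,-0.04,0,-0.1,-0.029,0.108,-1],[-0.5,-0.05,0,-0.125,-0.036,0.135,-1],[-0.5955,-0.059,0.03,-0.1637,-0.0474,0.1766,-1],[-0.5955,-0.059,0.03,-0.1637,-0.0474,0.1766,-1],[-0.5955,-0.059,0.03,-0.1637,-0.0474,0.1766,-1]]'
python3 - <<'E'
from h import *
s=monitor.get_state(); print(s["qpos"]); print(rel(skt(.08),SR,s)); 
E
```

```text
time: 21.6
eef_pos: [0.4497, -0.0865, 0.1796]
tcp_rot: [0.805, 0.534, 0.144, 0.215]
contact_force: [-0.5, 0.6, -0.2]
opening: 0.149
finger_force: 78.4
[-0.4177 -0.4063  2.4282  0.0192  0.5968 -0.0311]
[-0.0022 -0.0236  0.0389 -0.0002 -0.0006 -0.0001]
```

```bash
python3 -m handwheel '[[-0.002,-0.0236,0.05,0,0,0,-1],[-0.002,-0.0236,0.1,0,0,0,-1],[-0.002,-0.0236,0.15,0,0,0,-1],[-0.002,-0.0236,0.15,0,0,0,-1],[-0.002,-0.0236,0.15,0,0,0,-1]]'
python3 - <<'E'
from h import *
for n in("scene","top"): cv2.imwrite(f"pics/{n}8.png",eyes.read_camera(n)[:,:,::-1])
s=monitor.get_state(); print(s["qpos"]); print(rel(skt(.0),SR,s)); 
im=cv2.imread("pics/scene8.png"); hsv=cv2.cvtColor(im,cv2.COLOR_BGR2HSV); m=cv2.inRange(hsv,(15,110,70),(32,255,255))
v=proj("scene",skt(.02)).astype(int); 
for c in cv2.findContours(m[v[1]-40:v[1]+40,v[0]-50:v[0]+50],0,1)[0]:
    if cv2.contourArea(c)>4: x,y,w,h=cv2.boundingRect(c); print("brass",x+v[0]-50,y+v[1]-40,w,h)
e=s["eef_pos"]; o=e+SR@[0,0,G]
for a,b in((.028,.004),(-.011,-.025)): print("exp tip px",[np.round(proj("scene",o-sn*.02+sy*y+sx*x),1) for y in(a,b) for x in(-.006,.006)])
E
```

```text
time: 22.22
eef_pos: [0.4708, -0.0956, 0.1248]
tcp_rot: [0.804, 0.534, 0.145, 0.216]
contact_force: [0.4, -0.7, -0.4]
opening: 0.15
finger_force: 78.3
[-0.4181 -0.2336  2.4193  0.0268  0.4282 -0.0401]
[-0.001  -0.006   0.0924  0.0014 -0.0006 -0.    ]
exp tip px [array([419.8, 276.1]), array([424.4, 271.9]), array([428.6, 281.8]), array([433.2, 277.5])]
exp tip px [array([434.2, 285.5]), array([438.9, 281.1]), array([439.6, 289. ]), array([444.3, 284.5])]
```

```bash
python3 -m handwheel '[[-0.001,-0.006,0.02,0.0014,0,0,-1],[-0.001,-0.006,0.04,0.0014,0,0,-1],[-0.001,-0.006,0.05,0.0014,0,0,-1],[-0.001,-0.006,0.05,0.0014,0,0,-1]]'
python3 - <<'E'
from h import *
s=monitor.get_state(); print(s["qpos"]); print(rel(skt(0),SR,s), SR.T@s["contact_force"],SR.T@s["wrist_torque"])
E
```

```text
time: 22.82
eef_pos: [0.4774, -0.0997, 0.1051]
tcp_rot: [0.806, 0.534, 0.143, 0.214]
contact_force: [-0.2, -0.1, -0.7]
opening: 0.151
finger_force: 78.3
[-0.4197 -0.1664  2.4088  0.0306  0.3787 -0.0446]
[ 0.0014  0.0034  0.0394 -0.0009 -0.0004 -0.0004] [-0.1552 -0.5153  0.4952] [ 0.3041  0.0035 -0.0584]
```

```bash
python3 -m handwheel '[[0.0014,0.003,0.008,0,0,0,-1],[0.0014,0.003,0.016,0,0,0,-1],[0.0014,0.003,0.022,0,0,0,-1],[0.0014,0.003,0.022,0,0,0,-1]]'
python3 - <<'E'
from h import *
s=monitor.get_state(); print(s["qpos"]); print(rel(skt(0),SR,s), SR.T@s["contact_force"],SR.T@s["wrist_torque"])
E
```

```text
time: 23.32
eef_pos: [0.4827, -0.1012, 0.0984]
tcp_rot: [0.805, 0.534, 0.143, 0.214]
contact_force: [0.1, 0.4, 0.0]
opening: 0.151
finger_force: 78.5
[-0.4177 -0.1363  2.3989  0.0297  0.3576 -0.0424]
[-0.0003 -0.0003  0.0182 -0.0006 -0.0005 -0.0003] [ 0.389  -0.0566 -0.0697] [ 0.3674 -0.0372  0.0734]
```

```bash
python3 -m handwheel '[[0,0,0.008,0,0,0,-1],[0,0,0.014,0,0,0,-1],[0,0,0.02,0,0,0,-1],[0,0,0.024,0,0,0,-1],[0,0,0.024,0,0,0,-1]]'
python3 - <<'E'
from h import *
s=monitor.get_state(); print(s["qpos"]); print(rel(skt(0),SR,s), SR.T@s["contact_force"],SR.T@s["wrist_torque"])
E
```

```text
time: 23.95
eef_pos: [0.4863, -0.1026, 0.0925]
tcp_rot: [0.805, 0.535, 0.142, 0.213]
contact_force: [-34.3, 10.0, 36.5]
opening: 0.157
finger_force: 86.2
[-0.4171 -0.1115  2.3905  0.0296  0.3447 -0.0435]
[-0.0006 -0.0013  0.0004 -0.0017 -0.0004  0.0002] [ -4.1116 -12.4767 -49.3415] [ 2.1477 -0.9431  0.0685]
```

Axial force rises to 49 N right at d ≈ 0, so the flange is on the panel. Release and retract.

```bash
python3 -m handwheel '[[0,0,-0.004,0,0,0,-1],[0,0,-0.004,0,0,0,-0.6],[0,0,-0.004,0,0,0,-0.2],[0,0,-0.004,0,0,0,0],[0,0,-0.004,0,0,0,0]]'
python3 -m handwheel '[[0,0,-0.05,0,0,0,0],[0,0,-0.12,0,0,0,0],[0,0,-0.2,0,0,0,0],[0,0,-0.2,0,0,0,0],[0,0,-0.2,0,0,0,0]]'
python3 - <<'E'
from h import *
s=monitor.get_state(); print(s["qpos"])
print(rel([.45,.2,.3],tool(np.radians(10)),s))
E
```

```text
time: 24.58
eef_pos: [0.4865, -0.1028, 0.0916]
tcp_rot: [0.805, 0.534, 0.143, 0.215]
contact_force: [0.5, 0.1, 0.5]
opening: 0.501
finger_force: 0.0
time: 25.2
eef_pos: [0.4495, -0.0874, 0.1604]
tcp_rot: [0.805, 0.534, 0.143, 0.214]
contact_force: [-0.2, -0.3, -0.0]
opening: 0.502
finger_force: 0.0
[-0.42   -0.3718  2.4433  0.0221  0.5489 -0.0353]
[ 0.6628 -0.0684 -0.4404  0.1615  0.0471 -0.1788]
```

```bash
python3 -m handwheel '[[0.06,-0.01,-0.1,0.02,0.005,-0.02,0],[0.15,-0.02,-0.2,0.04,0.01,-0.04,0],[0.28,-0.03,-0.3,0.08,0.02,-0.09,0],[0.4,-0.04,-0.4,0.12,0.03,-0.13,0],[0.5,-0.05,-0.44,0.1615,0.047,-0.1788,0],[0.6628,-0.068,-0.44,0.1615,0.047,-0.1788,0],[0.6628,-0.068,-0.44,0.1615,0.047,-0.1788,0],[0.6628,-0.068,-0.44,0.1615,0.047,-0.1788,0]]'
python3 - <<'E'
from h import *
a=eyes.read_camera("top")[:,:,::-1]; b=eyes.read_camera("scene")[:,:,::-1]
cv2.imwrite("pics/v9.png",cv2.resize(cv2.hconcat([a[155:275,330:450],b[205:325,368:528]]),None,fx=2.85,fy=2.85,interpolation=2))
E
```

```text
time: 26.2
eef_pos: [0.45, 0.1999, 0.2984]
tcp_rot: [0.643, 0.766, -0.002, -0.001]
contact_force: [-0.0, 0.4, 0.1]
opening: 0.506
finger_force: 0.0
```

```bash
ls pics | wc -l
```

```text
22
```

I've used all my views, so the last check is numeric: the pixel extents of the dark plug and the ring positions against what the final poses should give.

```bash
python3 - <<'E'
from h import *
I={n:eyes.read_camera(n)[:,:,::-1].copy() for n in("top","scene")}
for n,im in I.items():
    box=[sk+sx*x+sy*y+sn*z for X,Y,z0,z1 in((.015,.035,0,.006),(.012,.032,.006,.024),(.007,.023,.024,.062)) for x in(-X,X) for y in(-Y,Y) for z in(z0,z1)]
    q=np.array([proj(n,p) for p in box],np.float32); lo,hi=q.min(0),q.max(0)
    hull=np.zeros(im.shape[:2],np.uint8); cv2.fillConvexPoly(hull,cv2.convexHull(q.round().astype(np.int32)),255)
    dark=cv2.inRange(im,(0,0,0),(60,60,60)); ring=cv2.dilate(hull,np.ones((5,5)))
    k=max(cv2.findContours(dark&ring,0,1)[0],key=cv2.contourArea)
    print(n,"exp",lo,hi,"got",cv2.boundingRect(k),"fill",(dark&hull).sum()/hull.sum())
    hsv=cv2.cvtColor(im,cv2.COLOR_BGR2HSV); y=cv2.inRange(hsv,(12,100,90),(35,255,255))
    for s in(1,-1):
        e=proj(n,seat+T@[0,.065*s,.012]); u,v=e.round().astype(int); w=y[v-9:v+10,u-9:u+10]; yy,xx=np.nonzero(w)
        print(" ring exp",e,"got",((xx.min()+xx.max())/2+u-9,(yy.min()+yy.max())/2+v-9,len(xx)) if len(xx) else None)
E
```

```text
top exp [384.1513 235.9863] [416.7284 261.6775] got (382, 234, 38, 29) fill 0.8565965583173997
 ring exp [376.1239 182.4278] got (np.float64(376.0), np.float64(182.5), 28)
 ring exp [427.7872 201.8786] got (np.float64(427.5), np.float64(202.0), 24)
scene exp [412.9173 258.1098] [453.5525 301.4777] got (412, 257, 45, 47) fill 0.8316115702479339
 ring exp [441.9509 234.3978] got (np.float64(442.5), np.float64(235.0), 11)
 ring exp [490.0411 259.932 ] got (np.float64(490.5), np.float64(260.5), 15)
```

The adapter rings and the plug sit within a pixel or so of where they should be. Handing in.

```bash
python3 -c "
from plant import ctrl
print(ctrl.sign_off())"
```

```text
the job is handed in; nothing more can be done
None
```

The job is handed in after about 26 s of robot time: by my measurements the adapter is seated, the clamp closed over it and the wide plug fully in the socket (no verdict came back); I twice mis-entered a repeated shift, once while letting go of the opened clamp, which I checked had stayed aside.

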